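# Hang the hooked tote from the hanger's lower loop

### The arm

A 6-joint arm with a two-finger parallel gripper is mounted at the origin on the work surface. World frame = base frame: x ahead of the robot, y to its left, z up, the work surface at z = 0. Lengths are in mm, angles in rad, forces in N, time in s.
With the tool pointing down it reaches from about 350 to 975 mm from the base axis. Payload 7.1 kg.
Tool frame: the origin (TCP) lies at the very end of the fingers, on their centre line; the grasp point (between the pads) lies 19 mm behind it; z points along the fingers, y is the line along which they close (so a half turn about z gives the same grasp; the last joint's range is limited). The gripper opens to 88 mm and grips with 3 to 60 N. Pads are 20 mm wide; open, the fingers measure 115 mm over their backs; the gripper's body (75 mm by 178 mm) begins 61 mm behind the grasp point.
Start: joints at [1.142, 0.423, 1.63, -0, 1.089, -0.019], TCP at [248.984, 573.247, 222.675] pointing down, gripper open.
Joint ranges: [-3, 3], [-0.9, 2.11], [0.09, 2.58], [-1.31, 4.45], [0.11, 2.69], [-2.54, 2.54]. Speed limits (rad/s): [2.39, 2.39, 3.01, 3.14, 3.14, 3.14].

### API

Orientations are given as a rotation vector (axis times angle).
In Python, from workcell import * gives the robot as it stands.
- The arm moves only by the tool step_arm, never from a script. Its argument "deltas" is a list of rows, each a list of 3 entries, a list of its own where there are three numbers: the shift along the tool's x, y, z in units of 300 mm (1.0 is 300 mm), then the turn, a rotation vector about the tool's x, y, z in units of 1.5 rad (1.0 is 1.5 rad), then the gripper command: -1 is shut, 1 is fully open, values between are in proportion. In form: [[[dx, dy, dz], [rx, ry, rz], gripper], ...]. A call has 1 to 20 rows; each row is the pose to reach, as a shift and turn from the pose commanded when the call began, along the tool's axes at that moment; what a row does not reach only later rows make up. A row lasts 1/12 s, in which the tool goes at most 41.7 mm and 7.16 degrees, less where a joint would pass 70% of its speed; a pose out of reach is approached as far as the arm can. A call with a number of a shift or a turn outside -1 to 1 is refused whole. A call with a gripper value outside its range is refused whole. The fingers move at their own pace and stop on an object; the grip force is fixed at half the most. Time passes only in rows, so rows that repeat a pose let the fingers close. It gives the time, the measured TCP pose, the force, the opening and the grip force at its end, in the units of the state.
- get_obs(): the state, without advancing time (a new reading comes with each control period).
- get_image(name): name is "side" or "top"; returns a dict with "pixels" (420x560x3 uint8, red, green, blue), "fx", "fy", "cx", "cy" (pixels), "T" (4x4, takes a point from camera to world coordinates). Camera axes: x right, y down, z forward; pixel columns grow to the right and rows downward; lengths in mm; the calibration is good to about 2 mm. A picture is of the moment at which its call begins. There is no depth.
- close_job(): hands the job in; it is judged then, once.
The state is a dict: "t": time; "qpos": joint angles; "qvel": joint speeds; "joint_torque": joint torques, N m; "ee_pos": TCP position; "orientation": TCP orientation; "ft_force": force on the tool from outside, world axes, zero at the start; "moment": the same for the moment, N m; "width": finger opening in mm; "grasp_force": force on a finger pad.
Only numpy, scipy, OpenCV 4.12 (cv2) and the standard library are available. Lean on these libraries where they do the work, as an engineer would, in place of code of your own. Each camera call takes 0.05 s, during which the arm holds its last target. There are 200 camera calls.

### The job

A bent-rod steel hanger hangs on the rail of the plywood cubby. Pick up the small plywood tote whose handle ends in an open hook and hang it by that hook over the front bar of the hanger's lower loop, about the middle of the bar, so that it hangs there freely. Leave the tote with the closed handle and the white jug where they stand.

Things in the scene. Friction and masses are not known exactly. Their poses are not given: they have to be found in the camera images.
- tote_grip (a point): Centre of the grip tab on top of the hooked birch tote (loose, 0.3-0.55 kg, upright on the table at first), 195 mm above its underside. Tab 40 (x) by 15 (y) by 40 (z) mm: pinch it across its 15 mm. Axes: z up, x from the hook's stem to its free tip. Below hangs a tray, an open box 90 (x) by 110 (y) mm, rim 150 mm below this point.
- tote_mouth (a point): Middle of the flat underside of the tote's open hook, 45 mm straight below the tab's centre; same axes. The hook lies in the x-z plane, 15 mm thick: stem at x -35 to -20 mm, running down to the tray; free tip at x 20 to 35 mm, ending 29 mm below this point; mouth 40 mm wide between them. The tray's rim is 105 mm below, the weight nearly straight below.
- loop_bar (a point): Centre of the front bar of the hanger's lower loop: level round steel rod 10 mm thick, 110 mm long along y, 200 mm above the table. z up, x level towards the cubby. Nothing is above or in front. The loop is a level closed rectangle, 120 mm deep in x. The hook's tip goes into the loop (+x of the bar), its stem stays at -x, so the tote's x points the way of this x.
- hanger: The bent-rod steel hanger, 110 mm wide; origin on the cubby's rail, 310 mm above the table, 25 mm before the cubby's face. Axes as loop_bar. Two rods drop 110 mm from it to the loop's rear corners; the front bar is 120 mm out in -x. It can swing out and up on the rail, and at rest stays as described. The cubby is 330 mm tall.
- plain_grip (a point): Bystander: middle of the handle beam (90 x 22 x 18 mm) of the other birch tote, the same tray but with a closed rectangular handle on two stems, 175 mm tall in all, origin 166 mm above its underside. x along the beam. Leave it.
- jug_center (a point): Bystander: closed white plastic jug, 100 mm in diameter, 192 mm tall, with a side handle; origin on its axis 95 mm above the table. Leave it.
Not all that is in view belongs to the job. What is shaped like the part that bears tote_grip but green or red is not meant.

How it is judged:
By the outcome, as a careful person would: the job done as asked, in the order asked, and still so for the second after the job is handed in, with the robot touching nothing.
It also fails if it takes over 46 s, if anything falls off the work surface, if the arm or the gripper's body presses on something with over 40 N, if the wrist force passes 120 N, or if a joint passes its speed limit or range.

## Working session

There is one attempt and no reset: what is moved stays moved. The work goes in short steps, Python scripts to look and compute and a tool call to move; the robot and the scene stay as the last step left them, time stands still between calls to the robot, and variables do not carry over. Pictures are saved under pics/ and viewed, at most 10 in all, crops included, and the job is handed in when it is done.

Besides the shell and the picture viewer there is one more tool, called after "Request:" as name(argument=value, ...) on one line, values as JSON. step_arm: Moves the arm, as the interface text tells. Its arguments: {"type":"object","properties":{"deltas":{"type":"array","items":{"type":"array"}}},"required":["deltas"]}

```bash
mkdir -p pics
cat > h.py <<'E'
from workcell import *
import numpy as np, cv2
from scipy.spatial.transform import Rotation as R
def cam(n):
    d=get_image(n); cv2.imwrite
    return d
def save(d,f,box=None,s=1):
    p=d["pixels"][:,:,::-1]
    if box: p=p[box[1]:box[3],box[0]:box[2]]
    cv2.imwrite("pics/"+f,cv2.resize(p,None,fx=s,fy=s,interpolation=cv2.INTER_CUBIC))
def ray(d,u,v):
    T=np.array(d["T"]); r=T[:3,:3]@np.array([(u-d["cx"])/d["fx"],(v-d["cy"])/d["fy"],1.]); return T[:3,3],r
def atz(d,u,v,z):
    o,r=ray(d,u,v); return o+r*(z-o[2])/r[2]
def proj(d,p):
    T=np.array(d["T"]); c=T[:3,:3].T@(np.array(p)-T[:3,3]); return d["fx"]*c[0]/c[2]+d["cx"],d["fy"]*c[1]/c[2]+d["cy"]
def tri(d1,a,d2,b):
    o1,r1=ray(d1,*a);o2,r2=ray(d2,*b)
    s=np.linalg.lstsq(np.c_[r1,-r2],o2-o1,rcond=None)[0]
    p,q=o1+r1*s[0],o2+r2*s[1]; return (p+q)/2,np.linalg.norm(p-q)
E
python3 - <<'E'
from h import *
for n in("side","top"):
    d=cam(n); save(d,n+"0.png",None,1.42); print(n,d["fx"],d["cx"],d["cy"],np.round(d["T"],3).tolist())
print(get_obs())
E
```

```text
side 464.09541530616116 275.4225769512789 207.3147027505706 [[0.855, -0.288, 0.43, -60.286], [-0.518, -0.463, 0.719, -856.271], [-0.008, -0.838, -0.545, 864.252], [0.0, 0.0, 0.0, 1.0]]
top 434.2345280154491 277.9738815845163 212.42848539338348 [[-0.013, -0.988, 0.151, 301.756], [-1.0, 0.013, 0.002, 10.204], [-0.004, -0.151, -0.989, 1456.181], [0.0, 0.0, 0.0, 1.0]]
{'t': 0.1, 'qpos': array([ 1.14201045e+00,  4.23761514e-01,  1.63057523e+00, -2.74871324e-05,
        1.08861005e+00, -1.90171002e-02]), 'qvel': array([-4.24070441e-04, -1.67324266e-03, -2.48403049e-03, -1.20656446e-03,
        6.19099813e-05,  1.19211933e-03]), 'joint_torque': array([ 8.16867268e-04, -5.45617747e+01, -2.74326038e+01,  6.46145199e-02,
        1.87860557e-02, -2.12258072e-05]), 'ee_pos': array([248.7891464 , 572.81863293, 221.99631412]), 'orientation': array([-6.39093378e-01, -3.07561698e+00,  2.08229955e-03]), 'ft_force': array([ 0.63910226, -0.24671283,  0.44002189]), 'moment': array([ 0.02753525, -0.04417628, -0.03568347]), 'grasp_force': 0.0, 'width': 88.10798491590803}
```

View pics/side0.png

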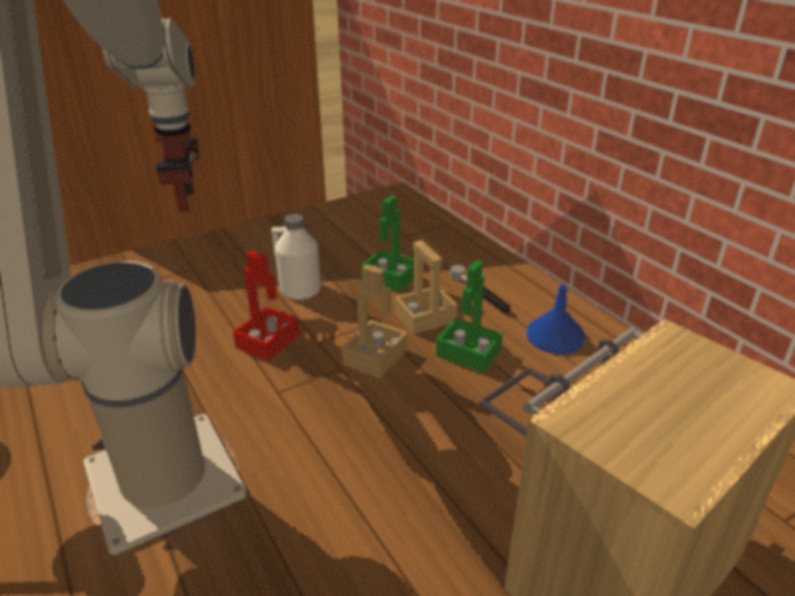

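View pics/top0.png

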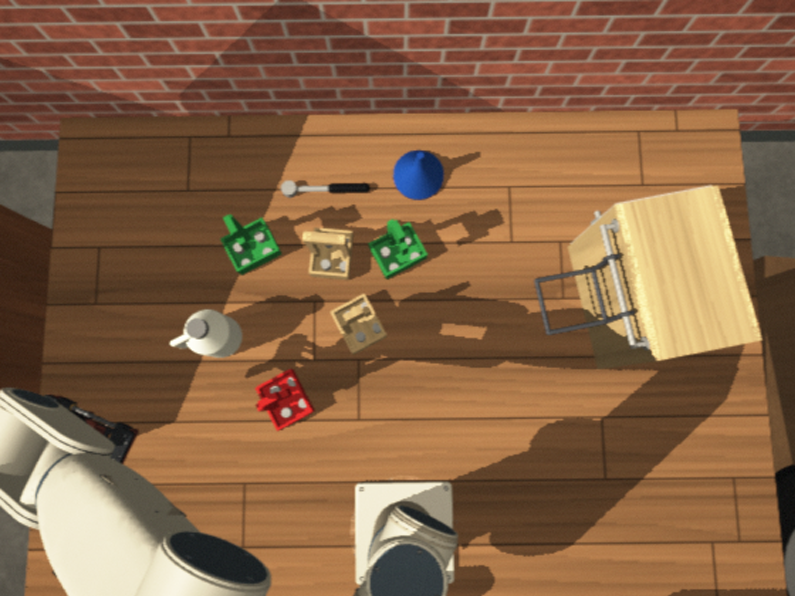

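The candidates, in the enlarged top view:
- birch with open hook: (358,322), and (375,310) in the side view
- birch with closed handle: (328,252)
- green: (250,240) and (398,250)
- red: (285,400)

I choose the one at (358,322). The hanger's loop is at (585,300), with its front bar at (545,305). Next is a close crop to check.

Run:
```python
from h import *
a=cam("side")["pixels"][:,:,::-1];b=cam("top")["pixels"][:,:,::-1]
f=lambda p,x,y:cv2.resize(p[y:y+75,x:x+100],None,fx=4,fy=4,interpolation=cv2.INTER_CUBIC)
cv2.imwrite("pics/c1.png",np.vstack([np.hstack([f(a,220,180),f(a,330,225)]),np.hstack([f(b,205,195),f(b,360,170)])]))
```

```text
(no output)
```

View pics/c1.png

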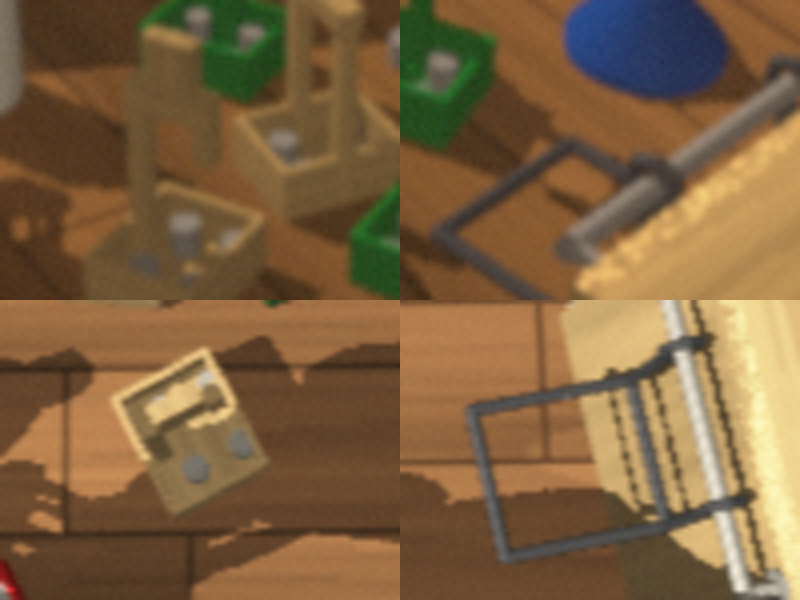

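The crop shows the chosen tote. Its hook is open, with the stem on the left and the free tip on the right. Its tab top is at about (173,38) in the top-left panel. The loop's front corners are at (470,408) and (507,558) in the bottom-right panel. Next I'll fit poses and check them with an overlay.

```bash
cat > fit.py <<'E'
from h import *
from scipy.optimize import least_squares
def W(p,P):
    c,s=np.cos(p[2]),np.sin(p[2]); P=np.atleast_2d(P).astype(float)
    return np.c_[p[0]+c*P[:,0]-s*P[:,1],p[1]+s*P[:,0]+c*P[:,1],P[:,2]]
def box(x0,x1,y0,y1,z0,z1): return [[x,y,z] for z in(z0,z1) for x,y in((x0,y0),(x1,y0),(x1,y1),(x0,y1))]
TOTE=[box(-20,20,-7.5,7.5,175,215),box(-35,-20,-7.5,7.5,45,175),box(20,35,-7.5,7.5,121,175),box(-45,45,-55,55,0,45)]
LOOP=[box(0,120,-55,55,200,200)]
def draw(img,d,p,boxes,col,x,y,s=4):
    for b in boxes:
        q=np.array([proj(d,w) for w in W(p,b)]); q=((q-[x,y]+.5)*s).astype(int)
        for i in range(4):
            for a,c in((i,(i+1)%4),(i+4,(i+1)%4+4),(i,i+4)): cv2.line(img,q[a].tolist(),q[c].tolist(),col,1,cv2.LINE_AA)
E
python3 - <<'E'
from fit import *
S=cam("side");T=cam("top")
t=lambda u,v:(T,205+u/4,195+(v-300)/4)
s=lambda u,v:(S,220+u/4,180+v/4)
def solve(obs,x0):
    f=lambda p:np.concatenate([np.array(proj(d,W(p,P)[0]))-(u,v) for (d,u,v),P in obs])
    r=least_squares(f,x0,loss="soft_l1"); print(np.round(r.x,3),np.round(f(r.x),1)); return r.x
g=[t(112,400),t(205,348),t(270,465)]
c=atz(T,*t(190,430)[1:],45); print("tray centre",c)
# corners: which is which given yaw guess (u right = -y world; up = +x)
for y0 in(-1.1,2.0):
  m=1 if y0<0 else -1
  obs=[(t(112,400),[-45*m,-55*m*-1,45]),(t(205,348),[45*m,55*m,45]),(t(270,465),[45*m,-55*m,45]),(t(175,515),[-45*m,-55*m,45]),
  (s(173,38),[0,0,215]),(s(205,150),[27.5,0,121])]
  p=solve(obs,[c[0],c[1],y0])
  if y0<0: pt=p
l=lambda u,v:(T,360+(u-400)/4,170+(v-300)/4)
m=lambda u,v:(S,330+(u-400)/4,225+v/4)
b=solve([(l(470,408),[0,55,200]),(l(507,558),[0,-55,200]),(l(633,380),[120,55,200]),(l(665,515),[120,-55,200]),(m(437,235),[0,-55,200]),(m(573,140),[0,55,200])],[500,-300,-1.4])
print("grip",pt,"bar",b,"radii",np.hypot(*pt[:2]),np.hypot(*b[:2]))
np.savez("p.npz",t=pt,b=b)
f=lambda d,x,y:cv2.resize(d["pixels"][y:y+75,x:x+100,::-1],None,fx=4,fy=4,interpolation=cv2.INTER_CUBIC)
out=[]
for d,x,y,p,B in((S,220,180,pt,TOTE),(S,330,225,b,LOOP),(T,205,195,pt,TOTE),(T,360,170,b,LOOP)):
    i=f(d,x,y);draw(i,d,p,B,(255,255,0),x,y);out.append(i)
cv2.imwrite("pics/ov1.png",np.vstack([np.hstack(out[:2]),np.hstack(out[2:])]))
E
```

```text
tray centre [468.81238275  96.92303363  45.        ]
[468.405  96.653  -1.075] [-0.5 -0.3  0.3 -0.5  0.3 -0.7 -0.2  0.3 -1.  -0.2  0.1  3. ]
[468.707  95.202   2.062] [ -0.   -0.5   0.9  -0.6   0.7  -0.7   0.1   0.2  -0.7   0.  -16.1  -2.2]
[ 481.061 -291.117   -1.387] [ 0.2  0.2 -0.3 -0.7 -0.8 -0.6  0.3  2.   0.5 -0.2 -0.4  0.9]
grip [468.40512094  96.65302114  -1.07451119] bar [ 481.06137555 -291.11678572   -1.38713226] radii 478.2731058921692 562.2890982204596
```

View pics/ov1.png

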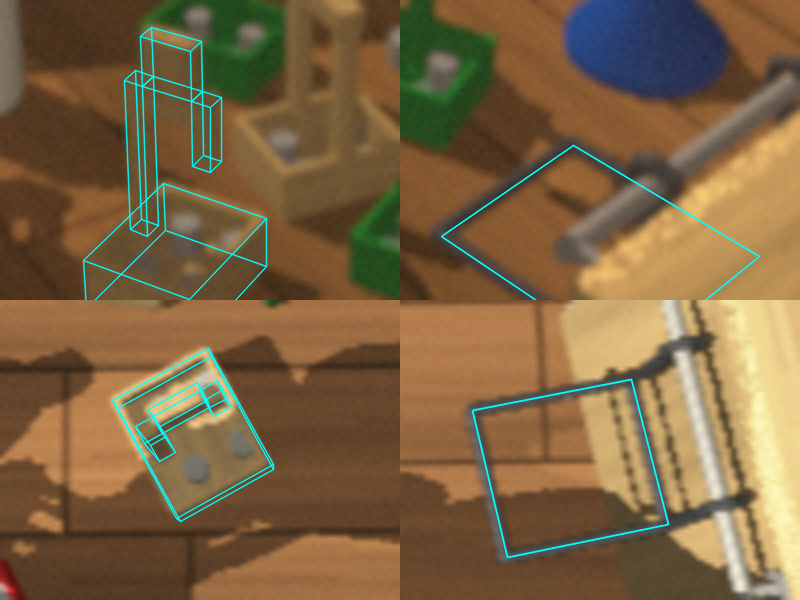

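The overlay fits in both views to within a pixel or two. The tab is at (468, 97) with yaw -1.075, and the bar is at (481, -291) with yaw -1.387. Next I'll work out the deltas.

```bash
cat > go.py <<'E'
import sys
from h import *
# usage: go.py x y z yaw(tool x)
x,y,z,w=map(float,sys.argv[1:5]); o=get_obs()
Rc=R.from_rotvec(o["orientation"]); Rt=R.from_euler("z",w)*R.from_euler("x",np.pi)
print("t",o["t"],"pos",np.round(o["ee_pos"],1),"F",np.round(o["ft_force"],1),"w",round(o["width"],1),"gf",round(o["grasp_force"],1))
print("d",np.round(Rc.inv().apply(np.array([x,y,z])-o["ee_pos"])/300,3),"r",np.round((Rc.inv()*Rt).as_rotvec()/1.5,3))
E
python3 go.py 358 335 320 2.067; python3 go.py 468 97 320 2.067
```

```text
t 0.3 pos [248.9 573.1 222.4] F [-0.6 -0.4  0. ] w 87.9 gf 0.0
d [-0.65  -0.583 -0.325] r [-0.     0.     0.443]
t 0.3 pos [248.9 573.1 222.4] F [-0.6 -0.4  0. ] w 87.9 gf 0.0
d [-1.302 -1.165 -0.325] r [-0.     0.     0.443]
```

Request:
step_arm(deltas=[[[0, 0, -0.325], [0, 0, 0], 1], [[0, 0, -0.325], [0, 0, 0.1], 1], [[0, 0, -0.325], [0, 0, 0.2], 1], [[-0.65, -0.583, -0.325], [0, 0, 0.443], 1], [[-0.65, -0.583, -0.325], [0, 0, 0.443], 1], [[-0.65, -0.583, -0.325], [0, 0, 0.443], 1], [[-0.65, -0.583, -0.325], [0, 0, 0.443], 1], [[-0.65, -0.583, -0.325], [0, 0, 0.443], 1], [[-0.65, -0.583, -0.325], [0, 0, 0.443], 1], [[-0.65, -0.583, -0.325], [0, 0, 0.443], 1], [[-0.65, -0.583, -0.325], [0, 0, 0.443], 1], [[-0.65, -0.583, -0.325], [0, 0, 0.443], 1], [[-0.65, -0.583, -0.325], [0, 0, 0.443], 1]])

```text
t: 1.38
ee_pos: [358.0, 336.2, 320.3]
orientation: [-1.607, -2.699, -0.001]
ft_force: [0.2, -0.2, -0.0]
width: 87.9
grasp_force: 0.0
```

```bash
python3 go.py 468.4 96.7 280 2.067
```

```text
t 1.3833 pos [358.  336.2 320.3] F [ 0.2 -0.2 -0. ] w 87.9 gf 0.0
d [-0.877 -0.057  0.134] r [ 0. -0.  0.]
```

Request:
step_arm(deltas=[[[-0.877, -0.057, 0], [0, 0, 0], 1], [[-0.877, -0.057, 0], [0, 0, 0], 1], [[-0.877, -0.057, 0], [0, 0, 0], 1], [[-0.877, -0.057, 0], [0, 0, 0], 1], [[-0.877, -0.057, 0], [0, 0, 0], 1], [[-0.877, -0.057, 0], [0, 0, 0], 1], [[-0.877, -0.057, 0], [0, 0, 0], 1], [[-0.877, -0.057, 0.134], [0, 0, 0], 1], [[-0.877, -0.057, 0.134], [0, 0, 0], 1], [[-0.877, -0.057, 0.134], [0, 0, 0], 1], [[-0.877, -0.057, 0.134], [0, 0, 0], 1]])

```text
t: 2.3
ee_pos: [468.6, 97.0, 280.6]
orientation: [-1.605, -2.7, 0.0]
ft_force: [-0.6, 0.3, -0.1]
width: 88.3
grasp_force: 0.0
```

```bash
python3 go.py 468.4 96.7 176 2.067
python3 - <<'E'
from h import *
a=cam("side")["pixels"][:,:,::-1];b=cam("top")["pixels"][:,:,::-1]
f=lambda p,x,y:cv2.resize(p[y:y+125,x:x+100],None,fx=4,fy=4,interpolation=cv2.INTER_CUBIC)
cv2.imwrite("pics/c2.png",np.hstack([f(a,215,140),f(b,205,160)]))
E
```

```text
t 2.3 pos [468.6  97.  280.6] F [-0.6  0.3 -0.1] w 88.3 gf 0.0
d [-0.001 -0.001  0.349] r [-0.    -0.     0.001]
```

View pics/c2.png

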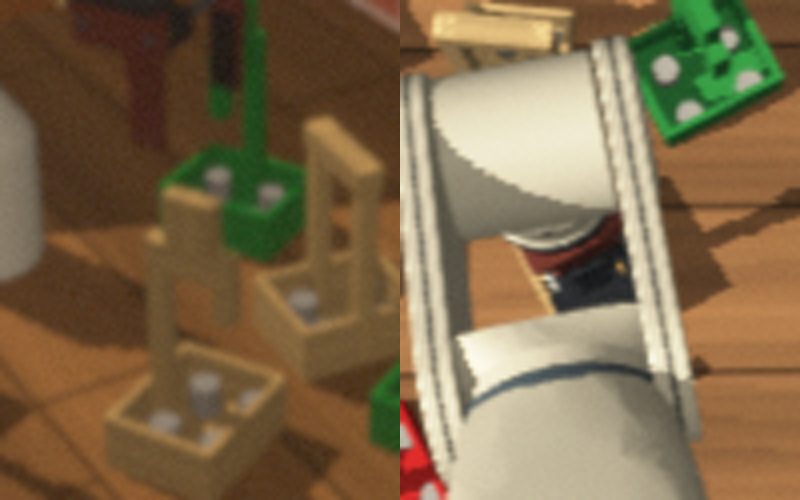

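The gripper is above the tab. The fingers are at about (150,140) and (222,110), on either side of the tab column at (192,200). I'll go down and close.

Request:
step_arm(deltas=[[[0, 0, 0.1], [0, 0, 0], 1], [[0, 0, 0.2], [0, 0, 0], 1], [[0, 0, 0.3], [0, 0, 0], 1], [[0, 0, 0.349], [0, 0, 0], 1], [[0, 0, 0.349], [0, 0, 0], 1], [[0, 0, 0.349], [0, 0, 0], 1], [[0, 0, 0.349], [0, 0, 0], -1], [[0, 0, 0.349], [0, 0, 0], -1], [[0, 0, 0.349], [0, 0, 0], -1], [[0, 0, 0.349], [0, 0, 0], -1], [[0, 0, 0.349], [0, 0, 0], -1], [[0, 0, 0.349], [0, 0, 0], -1], [[0, 0, 0.349], [0, 0, 0], -1], [[0, 0, 0.349], [0, 0, 0], -1], [[0, 0, 0.349], [0, 0, 0], -1], [[0, 0, 0.349], [0, 0, 0], -1], [[0, 0, 0.349], [0, 0, 0], -1], [[0, 0, 0.349], [0, 0, 0], -1]])

```text
t: 3.9
ee_pos: [468.6, 95.7, 175.2]
orientation: [1.607, 2.699, 0.0]
ft_force: [3.0, 1.7, -3.5]
width: 14.8
grasp_force: 30.0
```

The tab is gripped at a width of 14.8 mm, so I'll lift.

Request:
step_arm(deltas=[[[0, 0, -0.03], [0, 0, 0], -1], [[0, 0, -0.08], [0, 0, 0], -1], [[0, 0, -0.15], [0, 0, 0], -1], [[0, 0, -0.23], [0, 0, 0], -1], [[0, 0, -0.31], [0, 0, 0], -1], [[0, 0, -0.39], [0, 0, 0], -1], [[0, 0, -0.47], [0, 0, 0], -1], [[0, 0, -0.55], [0, 0, 0], -1], [[0, 0, -0.63], [0, 0, 0], -1], [[0, 0, -0.7], [0, 0, 0], -1], [[0, 0, -0.74], [0, 0, 0], -1], [[0, 0, -0.75], [0, 0, 0], -1], [[0, 0, -0.75], [0, 0, 0], -1], [[0, 0, -0.75], [0, 0, 0], -1]])

```text
t: 5.07
ee_pos: [467.8, 95.5, 399.4]
orientation: [-1.607, -2.698, 0.002]
ft_force: [-0.3, -0.1, -3.9]
width: 15.0
grasp_force: 30.0
```

```bash
python3 go.py 462.7 -192.7 400 1.7546
```

```text
t 5.0667 pos [467.8  95.5 399.4] F [-0.3 -0.1 -3.9] w 15.0 gf 30.0
d [-0.837 -0.473 -0.002] r [-0.001 -0.     0.208]
```

Request:
step_arm(deltas=[[[-0.03, -0.017, 0], [0, 0, 0.01], -1], [[-0.08, -0.045, 0], [0, 0, 0.02], -1], [[-0.15, -0.085, 0], [0, 0, 0.035], -1], [[-0.22, -0.125, 0], [0, 0, 0.05], -1], [[-0.29, -0.165, 0], [0, 0, 0.07], -1], [[-0.36, -0.205, 0], [0, 0, 0.09], -1], [[-0.43, -0.245, 0], [0, 0, 0.105], -1], [[-0.5, -0.285, 0], [0, 0, 0.125], -1], [[-0.57, -0.325, 0], [0, 0, 0.14], -1], [[-0.64, -0.365, 0], [0, 0, 0.16], -1], [[-0.71, -0.405, 0], [0, 0, 0.175], -1], [[-0.77, -0.435, 0], [0, 0, 0.19], -1], [[-0.81, -0.458, 0], [0, 0, 0.2], -1], [[-0.837, -0.473, 0], [0, 0, 0.208], -1], [[-0.837, -0.473, 0], [0, 0, 0.208], -1], [[-0.837, -0.473, 0], [0, 0, 0.208], -1], [[-0.837, -0.473, 0], [0, 0, 0.208], -1]])

```text
t: 6.48
ee_pos: [463.0, -192.1, 399.9]
orientation: [-2.006, -2.416, -0.0]
ft_force: [-0.8, 0.1, -2.9]
width: 15.0
grasp_force: 30.0
```

```bash
python3 go.py 462.7 -192.7 277 1.7546
```

```text
t 6.4833 pos [ 463.  -192.1  399.9] F [-0.8  0.1 -2.9] w 15.0 gf 30.0
d [-0.002 -0.001  0.41 ] r [-0.    -0.001  0.001]
```

Request:
step_arm(deltas=[[[0, 0, 0.03], [0, 0, 0], -1], [[0, 0, 0.08], [0, 0, 0], -1], [[0, 0, 0.14], [0, 0, 0], -1], [[0, 0, 0.2], [0, 0, 0], -1], [[0, 0, 0.26], [0, 0, 0], -1], [[0, 0, 0.32], [0, 0, 0], -1], [[0, 0, 0.37], [0, 0, 0], -1], [[0, 0, 0.4], [0, 0, 0], -1], [[0, 0, 0.41], [0, 0, 0], -1], [[0, 0, 0.41], [0, 0, 0], -1], [[0, 0, 0.41], [0, 0, 0], -1]])

```text
t: 7.4
ee_pos: [463.8, -192.6, 277.8]
orientation: [2.006, 2.416, 0.0]
ft_force: [-0.2, -0.9, -3.4]
width: 14.9
grasp_force: 30.0
```

```bash
python3 go.py 481.1 -291.1 277 1.7546
python3 - <<'E'
from fit import *
b=np.load("p.npz")["b"]; o=get_obs(); e=o["ee_pos"]; dz=e[2]-176
pt=[e[0],e[1],b[2]]; out=[]
B=[[[x,y,z+dz] for x,y,z in q] for q in TOTE]
for n,x,y in(("side",290,180),("top",340,150)):
    d=cam(n); i=cv2.resize(d["pixels"][y:y+140,x:x+100,::-1],None,fx=4,fy=4,interpolation=cv2.INTER_CUBIC)
    j=i.copy(); draw(j,d,pt,B,(255,255,0),x,y);draw(j,d,b,LOOP,(0,255,255),x,y); out.append(j if n=="side" else j)
cv2.imwrite("pics/c3.png",np.hstack(out))
E
```

```text
t 7.4 pos [ 463.8 -192.6  277.8] F [-0.2 -0.9 -3.4] w 14.9 gf 30.0
d [-0.333 -0.004  0.003] r [0.001 0.    0.001]
```

View pics/c3.png

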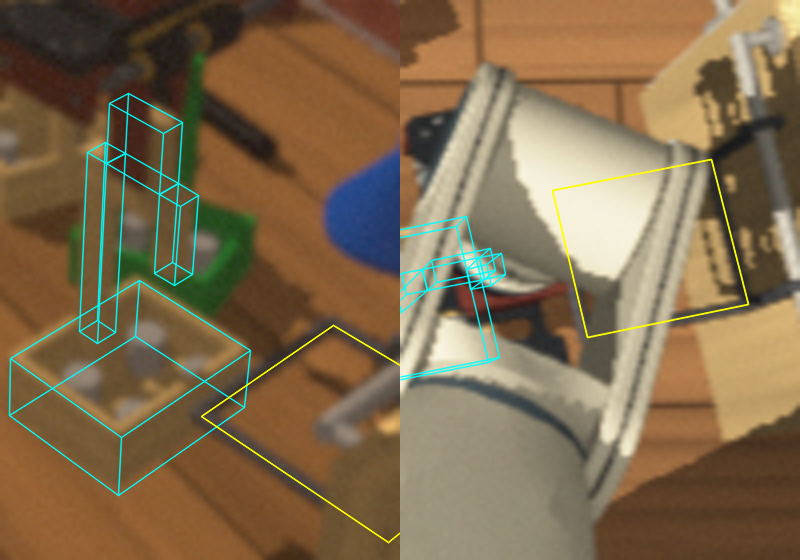

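The overlay sits on the held tote, with the tip bottom at (175,280) and the rim at (120,430). It also sits on the loop's front bar from (202,415) to (333,325). The tip is above the bar level and the rim is below it, so I'll move forward 100 mm.

Request:
step_arm(deltas=[[[-0.02, 0, 0], [0, 0, 0], -1], [[-0.05, 0, 0], [0, 0, 0], -1], [[-0.09, -0.002, 0], [0, 0, 0], -1], [[-0.13, -0.002, 0], [0, 0, 0], -1], [[-0.17, -0.002, 0], [0, 0, 0], -1], [[-0.21, -0.003, 0], [0, 0, 0], -1], [[-0.25, -0.003, 0], [0, 0, 0], -1], [[-0.29, -0.004, 0], [0, 0, 0], -1], [[-0.32, -0.004, 0], [0, 0, 0], -1], [[-0.333, -0.004, 0], [0, 0, 0], -1], [[-0.333, -0.004, 0], [0, 0, 0], -1], [[-0.333, -0.004, 0], [0, 0, 0], -1], [[-0.333, -0.004, 0], [0, 0, 0], -1]])

```text
t: 8.58
ee_pos: [480.3, -290.6, 277.2]
orientation: [-2.007, -2.416, -0.0]
ft_force: [0.6, 0.4, -3.4]
width: 15.1
grasp_force: 30.0
```

```bash
python3 go.py 481.1 -291.1 231 1.7546
python3 - <<'E'
from fit import *
d=cam("side"); save(d,"c4.png",(290,150,440,290),4)
E
```

```text
t 8.5833 pos [ 480.3 -290.6  277.2] F [ 0.6  0.4 -3.4] w 15.1 gf 30.0
d [-0.002  0.003  0.154] r [-0.    -0.     0.001]
```

View pics/c4.png

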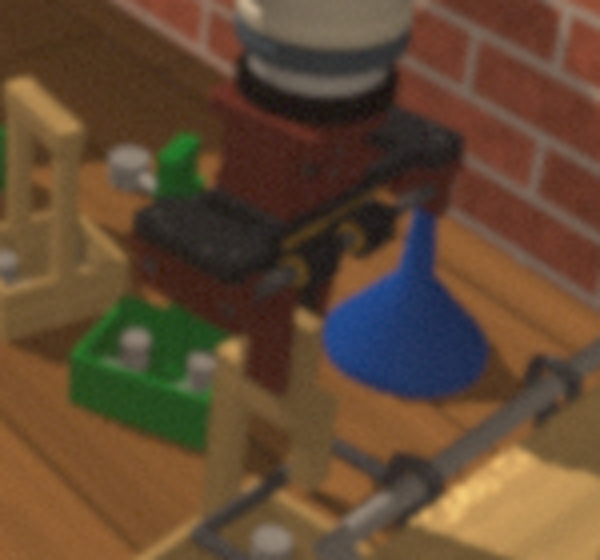

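The bar runs from (200,530) to (285,475), and the tip at (312,480) is beyond it, inside the loop. The stem is at (225,430) on the near side, so the mouth is over the bar. I'll lower.

Request:
step_arm(deltas=[[[0, 0.003, 0.02], [0, 0, 0], -1], [[0, 0.003, 0.05], [0, 0, 0], -1], [[0, 0.003, 0.08], [0, 0, 0], -1], [[0, 0.003, 0.11], [0, 0, 0], -1], [[0, 0.003, 0.13], [0, 0, 0], -1], [[0, 0.003, 0.14], [0, 0, 0], -1], [[0, 0.003, 0.145], [0, 0, 0], -1], [[0, 0.003, 0.148], [0, 0, 0], -1], [[0, 0.003, 0.15], [0, 0, 0], -1], [[0, 0.003, 0.15], [0, 0, 0], -1], [[0, 0.003, 0.15], [0, 0, 0], -1]])

```text
t: 9.55
ee_pos: [481.5, -291.1, 232.7]
orientation: [2.007, 2.416, 0.0]
ft_force: [-0.9, -0.4, -3.8]
width: 15.0
grasp_force: 30.0
```

Request:
step_arm(deltas=[[[0, 0, 0.004], [0, 0, 0], -1], [[0, 0, 0.008], [0, 0, 0], -1], [[0, 0, 0.01], [0, 0, 0], -1], [[0, 0, 0.01], [0, 0, 0], -1], [[0, 0, 0.01], [0, 0, 0], -1]])

```text
t: 9.97
ee_pos: [481.4, -291.1, 229.6]
orientation: [2.007, 2.416, 0.0]
ft_force: [-0.5, -0.7, 0.5]
width: 14.9
grasp_force: 30.0
```

The weight has moved to the bar, so I'll open gently and then withdraw upward.

Request:
step_arm(deltas=[[[0, 0, 0], [0, 0, 0], -0.6], [[0, 0, 0], [0, 0, 0], -0.6], [[0, 0, 0], [0, 0, 0], -0.4], [[0, 0, 0], [0, 0, 0], -0.2], [[0, 0, 0], [0, 0, 0], 0], [[0, 0, 0], [0, 0, 0], 0.2], [[0, 0, 0], [0, 0, 0], 0.4], [[0, 0, 0], [0, 0, 0], 0.6], [[0, 0, 0], [0, 0, 0], 0.6], [[0, 0, 0], [0, 0, 0], 0.6], [[0, 0, 0], [0, 0, 0], 0.6], [[0, 0, 0], [0, 0, 0], 0.6]])

```text
t: 10.97
ee_pos: [481.3, -291.0, 229.3]
orientation: [-2.007, -2.417, 0.0]
ft_force: [0.8, 0.3, -0.7]
width: 70.4
grasp_force: 0.0
```

Request:
step_arm(deltas=[[[0, 0, -0.03], [0, 0, 0], 0.6], [[0, 0, -0.08], [0, 0, 0], 0.6], [[0, 0, -0.15], [0, 0, 0], 0.6], [[0, 0, -0.23], [0, 0, 0], 0.6], [[0, 0, -0.31], [0, 0, 0], 0.6], [[0, 0, -0.39], [0, 0, 0], 0.6], [[0, 0, -0.47], [0, 0, 0], 0.6], [[0, 0, -0.55], [0, 0, 0], 0.6], [[0.2, 0, -0.6], [0, 0, 0], 0.6], [[0.4, 0, -0.6], [0, 0, 0], 0.6], [[0.6, 0, -0.6], [0, 0, 0], 0.6], [[0.8, 0, -0.6], [0, 0, 0], 0.6], [[0.8, 0, -0.6], [0, 0, 0], 0.6], [[0.8, 0, -0.6], [0, 0, 0], 0.6], [[0.8, 0, -0.6], [0, 0, 0], 0.6], [[0.8, 0, -0.6], [0, 0, 0], 0.6], [[0.8, 0, -0.6], [0, 0, 0], 0.6], [[0.8, 0, -0.6], [0, 0, 0], 0.6]])

```text
t: 12.47
ee_pos: [437.6, -56.0, 409.5]
orientation: [2.008, 2.415, -0.0]
ft_force: [0.3, -0.8, -0.2]
width: 70.3
grasp_force: 0.0
```

Run:
```python
from fit import *
out=[]
for n,x,y in(("side",290,180),("top",350,140)):
    d=cam(n); out.append(cv2.resize(d["pixels"][y:y+140,x:x+100,::-1],None,fx=4,fy=4,interpolation=cv2.INTER_CUBIC))
cv2.imwrite("pics/c5.png",np.hstack(out)); print(get_obs()["t"])
```

```text
12.5667
```

View pics/c5.png

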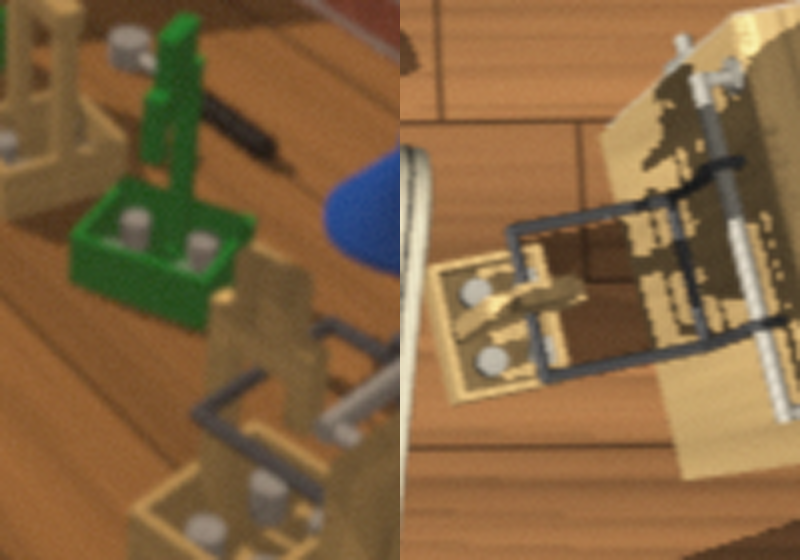

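The tote hangs on the middle of the front bar. The hook crosses the bar at (530,300) in the top panel, with the stem outside the loop and the tip inside. I'll wait and check that it has settled.

Request:
step_arm(deltas=[[[0, 0, 0], [0, 0, 0], 0.6], [[0, 0, 0], [0, 0, 0], 0.6], [[0, 0, 0], [0, 0, 0], 0.6], [[0, 0, 0], [0, 0, 0], 0.6], [[0, 0, 0], [0, 0, 0], 0.6], [[0, 0, 0], [0, 0, 0], 0.6], [[0, 0, 0], [0, 0, 0], 0.6], [[0, 0, 0], [0, 0, 0], 0.6], [[0, 0, 0], [0, 0, 0], 0.6], [[0, 0, 0], [0, 0, 0], 0.6], [[0, 0, 0], [0, 0, 0], 0.6], [[0, 0, 0], [0, 0, 0], 0.6], [[0, 0, 0], [0, 0, 0], 0.6], [[0, 0, 0], [0, 0, 0], 0.6], [[0, 0, 0], [0, 0, 0], 0.6], [[0, 0, 0], [0, 0, 0], 0.6], [[0, 0, 0], [0, 0, 0], 0.6], [[0, 0, 0], [0, 0, 0], 0.6], [[0, 0, 0], [0, 0, 0], 0.6], [[0, 0, 0], [0, 0, 0], 0.6]])

```text
t: 14.23
ee_pos: [437.3, -55.0, 409.3]
orientation: [2.007, 2.417, 0.0]
ft_force: [0.8, 0.7, -0.3]
width: 69.9
grasp_force: 0.0
```

Run:
```python
from fit import *
out=[];ims=[]
for k in range(6):
    ims.append([cam(n)["pixels"][y:y+140,x:x+100].astype(float) for n,x,y in(("side",290,180),("top",350,140))])
print([[round(float(np.abs(cv2.blur(i[j]-ims[0][j],(3,3))).max()),1) for j in(0,1)] for i in ims])
cv2.imwrite("pics/c6.png",np.hstack([cv2.resize(p[:,:,::-1].astype(np.uint8),None,fx=4,fy=4,interpolation=cv2.INTER_CUBIC) for p in ims[-1]]))
```

```text
[[0.0, 0.0], [4.8, 3.1], [4.2, 3.3], [4.9, 3.2], [4.3, 3.2], [5.1, 3.8]]
```

View pics/c6.png

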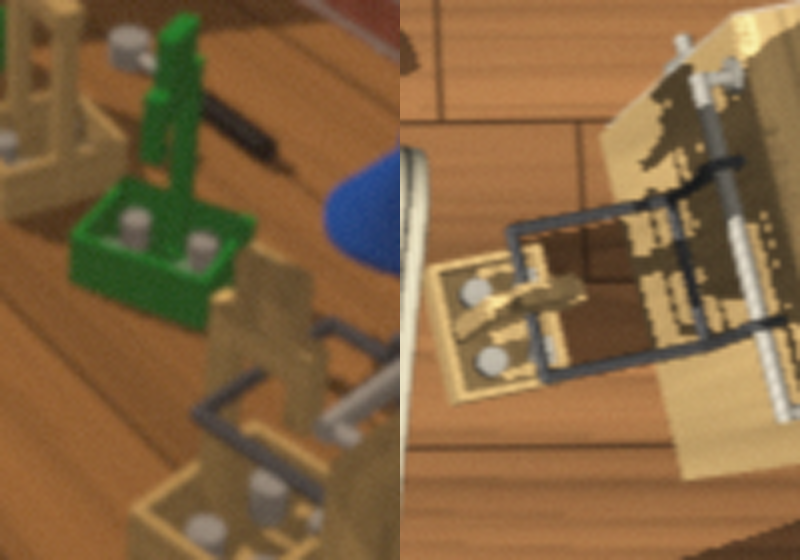

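The view is unchanged and only camera noise differs between frames, so the tote hangs still. I'll hand in.

```bash
python3 -c "
from workcell import *
print(close_job())"
```

```text
the job is handed in; nothing more can be done
None
```

The hooked birch tote hangs still and free on about the middle of the loop's front bar; the closed-handle tote and the jug were not moved, and the job was handed in at about 15 s.

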